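# Show a carton's ends to the eye, then hold it flush on the tilted plate

## Task

Pick up the blue tablet carton and show the camera eye on the post first the end next to the broad white band across its top, then the other end (each carries a bar code), each held level, square to the lens and centred a few centimetres in front of it for about a second. Then tilt the carton to the slope of the reading plate and lay its underside flush on it, centred and lengthwise up the slope (either end up), and press gently until the sprung plate has sunk about half its travel; finish holding it there like that, without letting go. Leave the stand's tilt and the other cartons and bottles as they are.

Things in the scene. Friction and masses are not known exactly. Their poses are not given: they have to be found in the camera images.
- blue_carton: the blue tablet carton with a broad white band across its top at one end (+y), a closed rigid box 50 x 98 x 36 mm (its x, y, z), 0.05 to 0.12 kg; it starts lying flat on the table. Origin: centre of its underside; y runs along its 98 mm length, z up through its top. Grasp it across its 50 mm width (x).
- banded_end (a point): centre of the carton's end face next to the broad white band across its top, at (0, 49, 18) mm in the carton's frame; axes as the carton's
- plain_end (a point): centre of the carton's other end face, at (0, -49, 18) mm in the carton's frame; axes as the carton's
- reader: code reading stand, fixed to the table: grey base plate 230 x 130 x 12 mm, from x = -80 to +150 mm in its frame; it carries the tilting black head over its origin and, behind it at x = 128 mm, a post with a black camera box 30 x 46 x 46 mm centred 200 mm above the table. Origin on the table under the head's pivot, z up; the low edge of the tilted plate is at its -x side.
- eye (a point): the camera eye: front of the lens, at (106, 0, 200) mm in the stand's frame, with the stand's axes; the eye looks along -x. It reads a carton end that faces it squarely (within 0.25 rad), centred within 25 mm in y and z, 12 to 100 mm in front of the lens, for half a second.
- reader_head (a joint): tilt of the head about a level axis along the stand's y, pivot 65 mm above the table, rad: 0 is level, growing as the plate's normal leans to the stand's -x. Set by a very stiff friction hinge, differently each time, between 0.2 and 0.5; leave it as it is.
- read_plate (a joint): how far the sprung reading plate is pushed in along its normal, m: 0 is out, 0.008 the hard stop. It takes 1.6 N to start it, 0.8 N more per mm, about 5 N at half travel.
- head_edge (a point): middle of the black head's upper edge, 68 mm up the slope from the pivot and 8 mm along the normal; axes as the plate's
- plate_centre (a point): centre of the top face of the sprung reading plate (grey with a dark glass window, 120 x 44 mm), 26 mm from the pivot along the plate's normal; it moves with the plate. x runs up the slope along the plate's length, y across it, z is the outward normal. The plate stands 10 mm proud of the black head, 136 x 84 mm, around it.
- amber_bottle_1: bystander, leave alone: brown bottle, 38 mm across, 75 mm high; origin: centre of its underside
- white_bottle_0: bystander, leave alone: white bottle with a blue cap, 52 mm across, 80 mm high; origin: centre of its underside
- tablet_carton_2: bystander, leave alone: orange carton 52 x 110 x 40 mm; origin: centre of its underside
- tablet_carton_4: bystander, leave alone: white and green carton 45 x 85 x 30 mm; origin: centre of its underside
Not all that is in view belongs to the job. Of the things like the blue_carton, leave any that is yellow; of the rest the smaller one is meant.

How it is judged:
By the outcome, as a careful person would: the job done as asked, in the order asked, and still so for the second after the job is handed in, while the arm keeps its last pose, push and grip.
It also fails if it takes over 53 s, if anything falls off the work surface, if the arm or the gripper's body presses on something with over 40 N, if the wrist force passes 120 N, or if a joint passes its speed limit or range.

## Robot

A 6-joint arm with a two-finger parallel gripper is mounted at the origin on a cart in front of the work surface, level with it; the furniture and walls round the work are solid. World frame = base frame: x ahead of the robot, y to its left, z up, the work surface at z = 0. Lengths are in mm, angles in rad, forces in N, time in s.
With the tool pointing down it reaches from about 275 to 1000 mm from the base axis. Payload 8.4 kg.
Tool frame: the origin (TCP) lies at the very end of the fingers, on their centre line; the grasp point (between the pads) lies 19 mm behind it; z points along the fingers, y is the direction in which the jaws open and shut (so a half turn about z gives the same grasp; the last joint's range is limited). The gripper opens to 85 mm and grips with 20 to 120 N. Pads are 22 mm wide; open, the fingers measure 114 mm over their backs; the gripper's body (76 mm by 85 mm) begins 54 mm behind the grasp point. The pads swing forward as they close: fully open they stand 13 mm farther back than shut.
Start: joints at [1.185, 0.353, 1.633, -0, 1.155, -0.002], TCP at [234.028, 579.533, 231.281] pointing down, gripper open.
Joint ranges: [-2.63, 2.63], [-0.92, 2.1], [0.06, 2.66], [-1.3, 4.44], [0, 2.69], [-3.02, 3.02]. Speed limits (rad/s): [2.22, 2.22, 2.79, 3.14, 3.14, 3.14].

## Interface

Orientations are given as [roll, pitch, yaw] about the fixed x, y, z axes, in that order (R = Rz(yaw) Ry(pitch) Rx(roll)).
In Python, from rig import r, vision gives the robot as it stands.
- The arm moves only by the tool move_arm, never from a script. Its argument "series" is text: rows parted by semicolons, each of 7 numbers parted by spaces: the closure, from -1 (fully open) to 1 (shut), then the shift along the tool's x, y, z in units of 40 mm (1.0 is 40 mm), then the turn, a rotation vector about the tool's x, y, z in degrees. In form: grip tx ty tz ax ay az; .... A call has 1 to 20 rows; each row shifts and turns the pose as measured when the row begins, along the tool's axes as they then stand; what a row does not reach is not made up. A row lasts 1/8 s, in which the tool goes at most 62.5 mm and 10.7 degrees, less where a joint would pass 70% of its speed; a pose out of reach is approached as far as the arm can. A call is refused whole if a number of a shift passes 1 or a number of a turn 10.7, either way. A call with a gripper value outside its range is refused whole. The fingers move at their own pace and stop on an object; "grip_force" is the grip in N (left out, the last holds). Time passes only in rows, so rows that do not move let the fingers close. It gives the time, the measured TCP pose, the force and the opening at its end, in the units of the state.
- r.sense(): the state, without advancing time (a new reading comes with each control period).
- vision.grab_frame(name): name is "side" or "top"; returns the picture (480x640x3 uint8, red, green, blue); there is no depth.
- vision.camera_params(name): a dict with "fx", "fy", "cx", "cy" (pixels), "position" and "rotation" of the camera in the world. Camera axes: x right, y up, looking along -z (the intrinsics and any distortion apply to the point x, -y, -z); pixel columns grow to the right and rows downward; lengths in mm; the calibration is good to about 2 mm. A picture is of the moment at which its call begins. camera_params takes no time and is no camera call.
- r.sign_off(): hands the job in, once; it reports no verdict.
The state is a dict: "clock": time; "qpos": joint angles; "qvel": joint speeds; "joint_efforts": joint torques, N m; "eef_pos": TCP position; "tcp_rot": TCP orientation; "contact_force": force on the tool from outside, world axes, zero at the start; "wrist_torque": the same for the moment, N m; "opening": opening from 0.0 (shut) to 1.0 (fully open).
Only numpy, scipy, OpenCV 4.12 (cv2) and the standard library are available. Lean on these libraries where they do the work, as an engineer would, in place of code of your own. Each camera call takes 0.05 s, during which the arm holds its last target. There are 200 camera calls.

## Working session

There is one attempt and no reset: what is moved stays moved. The work goes in short steps, Python scripts to look and compute and a tool call to move; the robot and the scene stay as the last step left them, time stands still between calls to the robot, and variables do not carry over. Pictures are saved under pics/ and viewed, about 8 in all and at most 12, crops included, and the job is handed in when it is done.

Besides the shell and the picture viewer there is one more tool, called after "Call:" as name(argument=value, ...), one argument or row to a line, values as JSON. move_arm: Moves the arm, as the interface text tells. Its arguments: {"type":"object","properties":{"series":{"type":"string"},"grip_force":{"type":"number"}},"required":["series"]}

```bash
mkdir -p pics; ls
python3 - <<'E'
from rig import r, vision
import cv2
for n in("side","top"):
    cv2.imwrite(f"pics/{n}0.png",vision.grab_frame(n)[:,:,::-1]); print(n,vision.camera_params(n))
print(r.sense())
E
```

```text
pics
side {'fx': 535.3263544942528, 'fy': 535.3263544942528, 'cx': 316.6172610233021, 'cy': 240.07843334347297, 'position': array([ 192.49984575, -785.74797784, 1034.83310752]), 'rotation': array([ 0.8289474 , -0.00323946, -0.36597126])}
top {'fx': 441.3948269903363, 'fy': 441.3948269903363, 'cx': 313.90767272543627, 'cy': 245.9928363660726, 'position': array([ 432.13894887,  114.18423811, 1349.11655869]), 'rotation': array([ 1.10906818e-01,  1.66243364e-04, -1.59368454e+00])}
{'clock': 0.1, 'qpos': array([ 1.18461544e+00,  3.53604760e-01,  1.63404665e+00, -1.99306675e-06,
        1.15519838e+00, -2.39217344e-03]), 'qvel': array([ 0.00138225, -0.00022291, -0.00234883, -0.00039685, -0.0008193 ,
        0.00071221]), 'joint_efforts': array([ 4.75658708e-04, -6.06360483e+01, -3.42820036e+01,  1.42693980e-05,
        3.85600200e-03,  1.70671711e-05]), 'eef_pos': array([233.8602309 , 579.14478532, 230.62620821]), 'tcp_rot': array([-3.14033552e+00, -1.18488551e-06,  2.75780475e+00]), 'contact_force': array([ 0.06001179,  0.42399305, -0.45284492]), 'wrist_torque': array([-0.04743819, -0.03516677, -0.00021038]), 'opening': 1.0007147528501517}
```

View pics/top0.png

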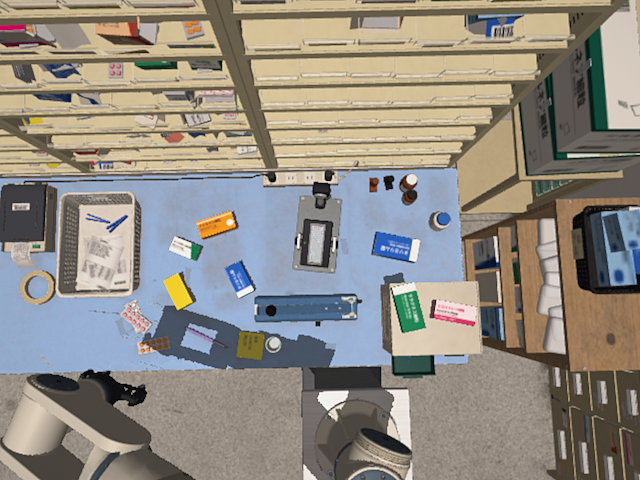

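View pics/side0.png

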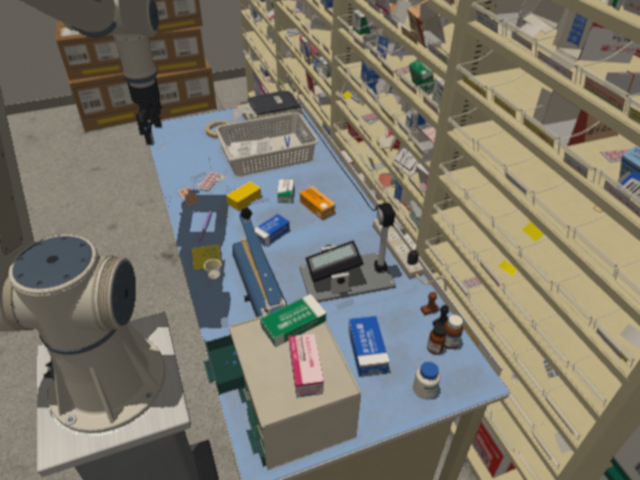

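The top view shows two blue cartons, at about (239,280) and (397,246), with the stand at (318,235) and the yellow carton at (178,290). In the side view the blue pair is at (270,228) and (370,345). I'll enlarge the top view for pixel positions.

```bash
cat > h.py <<'E'
import numpy as np, cv2
from scipy.spatial.transform import Rotation as R
from rig import r, vision
P={n:vision.camera_params(n) for n in("side","top")}
def Rm(rpy): return R.from_euler('xyz',rpy).as_matrix()
def ray(n,u,v):
    p=P[n]; d=np.array([(u-p['cx'])/p['fx'],-(v-p['cy'])/p['fy'],-1]); return p['position'],Rm(p['rotation'])@d
def atz(n,u,v,z):
    o,d=ray(n,u,v); return o+d*(z-o[2])/d[2]
def proj(n,X):
    p=P[n]; c=(np.atleast_2d(X)-p['position'])@Rm(p['rotation']); return np.c_[p['cx']+p['fx']*c[:,0]/-c[:,2], p['cy']-p['fy']*c[:,1]/-c[:,2]]
def crop(src,x,y,w,h,s,out):
    cv2.imwrite(out,cv2.resize(src[y:y+h,x:x+w],None,fx=s,fy=s,interpolation=cv2.INTER_CUBIC))
E
python3 - <<'E'
from h import *
t=cv2.imread('pics/top0.png'); s=cv2.imread('pics/side0.png')
a=cv2.resize(t[250:310,210:270],None,fx=6.66,fy=6.66,interpolation=2)[:400,:400]
b=cv2.resize(t[175:275,280:360],None,fx=5,fy=5,interpolation=2)[:500,:400]
a=cv2.copyMakeBorder(a,0,100,0,0,0)
b=b[:a.shape[0]]
cv2.imwrite('pics/c1.png',np.hstack([a,b]))
a=cv2.resize(s[195:265,240:310],None,fx=5,fy=5,interpolation=2)
b=cv2.resize(s[190:300,300:400],None,fx=4,fy=4,interpolation=2)
a=cv2.copyMakeBorder(a,0,90,0,0,0)
cv2.imwrite('pics/c2.png',np.hstack([a,b]))
for n,u,v in[("top",239,280),("top",397,246),("top",318,235)]: print(atz(n,u,v,36))
E
```

```text
[481.90309987 335.64273758  36.        ]
[ 572.62101303 -137.59180086   36.        ]
[611.24971265  98.01545634  36.        ]
```

View pics/c1.png

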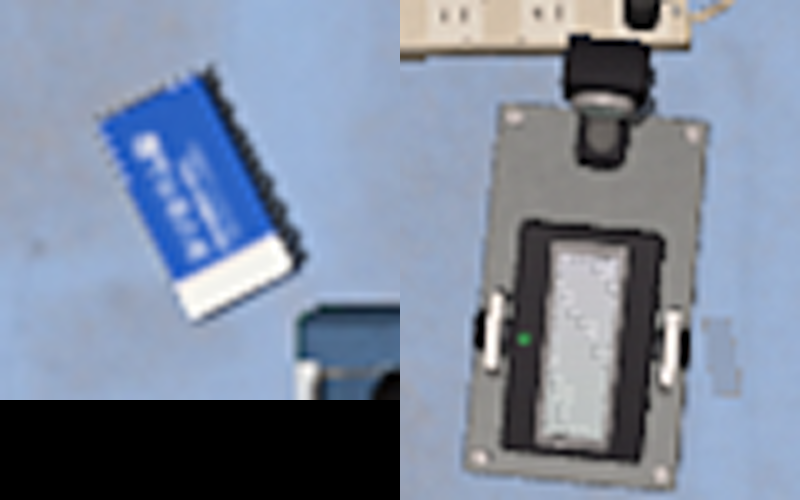

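View pics/c2.png

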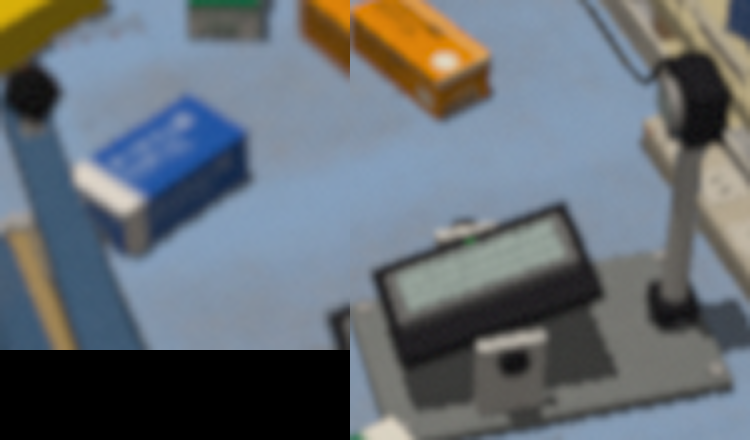

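c1 shows the carton's top corners at (99,118), (202,70), (297,265) and (193,322), with the band at the lower end. The stand's base corners are at (500,104), (710,122), (670,488) and (463,472), and its plate spans (552,240) to (613,447). c2 shows the same items from the side. I'll fit poses to these points.

```bash
cat > fit.py <<'E'
from h import *
from scipy.optimize import least_squares as ls
def px(pts,o,s,off=0): return (np.array(pts,float)-[off,0]+.5)/s-.5+o
def pose(x,y,w): return R.from_euler('z',w).as_matrix(), np.array([x,y,0])
# carton
ct=px([(99,118),(202,70),(297,265),(193,322)],(210,250),6.66)
Xt=np.array([(25,-49,36),(-25,-49,36),(-25,49,36),(25,49,36)])*[-1,1,1]  # sign fixed below
cs=px([(187,95),(247,130),(78,165),(132,210),(130,253),(247,178)],(240,195),5)
def f(p,sg,full=False):
    M,t=pose(*p)
    A=np.array([(sg*25,-49,36),(-sg*25,-49,36),(-sg*25,49,36),(sg*25,49,36)])
    B=np.array([(sg*25,-49,36),(-sg*25,-49,36),(sg*25,49,36),(-sg*25,49,36),(-sg*25,49,0),(-sg*25,-49,0)])
    return np.r_[(proj('top',A@M.T+t)-ct).ravel(),(proj('side',B@M.T+t)-cs).ravel()]
for sg in(1,-1):
    for w in (-2.5,2.5,0.5,-.5):
        q=ls(f,[480,335,w],args=(sg,),x_scale=[10,10,.1]); 
        if q.cost<300: print('carton',sg,q.x,q.cost); print(q.fun.reshape(-1,2).round(1).tolist())
# stand
bt=px([(500,104),(710,122),(670,488),(463,472)],(280,175),5,400)
Bt=np.array([(150,65,12),(150,-65,12),(-80,-65,12),(-80,65,12)])
pt=px([(552,240),(628,247),(613,447),(537,443)],(280,175),5,400)
Pl=np.array([(60,22,26),(60,-22,26),(-60,-22,26),(-60,22,26)])
ht=px([(520,222),(663,235),(640,463),(502,450)],(280,175),5,400)
Hd=np.array([(68,42,16),(68,-42,16),(-68,-42,16),(-68,42,16)]); 
bs=px([(732,383)],(300,190),4,350)
hs=px([(565,203),(375,268)],(300,190),4,350)
ps=px([(553,215),(577,258),(400,317),(386,273)],(300,190),4,350)
ey=px([(666,90)],(300,190),4,350)
def g(p):
    M,t=pose(*p[:3]); H=R.from_euler('y',-p[3]).as_matrix()
    hd=lambda X:(X@H.T+[0,0,65])@M.T+t
    w=lambda X:X@M.T+t
    return np.r_[proj('top',w(Bt))-bt,proj('top',hd(Pl))-pt,proj('top',hd(Hd))-ht,proj('side',w(Bt[1:2]))-bs,proj('side',hd(Hd[[0,3]]))-hs,proj('side',hd(Pl))-ps,proj('side',w(np.array([[106,0,200]])))-ey].ravel()
q=ls(g,[600,98,-.1,.35],x_scale=[10,10,.1,.1],loss='soft_l1'); print('stand',q.x,q.cost); print(g(q.x).reshape(-1,2).round(1).tolist())
E
python3 fit.py
```

```text
carton 1 [487.84891612 336.30338633  -4.25519905] 10.087049711550556
[[-0.5, -0.0], [-0.9, -0.6], [-0.5, -0.6], [0.0, -1.3], [0.6, -0.6], [0.7, 0.0], [-2.6, 1.6], [-1.2, 0.8], [-0.1, 1.6], [1.1, -0.2]]
carton 1 [487.84891649 336.30338638   2.02798615] 10.087049711496936
[[-0.5, -0.0], [-0.9, -0.6], [-0.5, -0.6], [0.0, -1.3], [0.6, -0.6], [0.7, 0.0], [-2.6, 1.6], [-1.2, 0.8], [-0.1, 1.6], [1.1, -0.2]]
carton 1 [487.84891771 336.30338666   2.02798583] 10.087049711532643
[[-0.5, -0.0], [-0.9, -0.6], [-0.5, -0.6], [0.0, -1.3], [0.6, -0.6], [0.7, 0.0], [-2.6, 1.6], [-1.2, 0.8], [-0.1, 1.6], [1.1, -0.2]]
carton 1 [487.8489171  336.30338651   2.027986  ] 10.087049711476563
[[-0.5, -0.0], [-0.9, -0.6], [-0.5, -0.6], [0.0, -1.3], [0.6, -0.6], [0.7, 0.0], [-2.6, 1.6], [-1.2, 0.8], [-0.1, 1.6], [1.1, -0.2]]
stand [ 5.84930459e+02  1.04674534e+02 -1.17783152e-01  2.24016594e-01] 11.245452485626732
[[-0.0, -0.8], [-0.1, -0.4], [1.2, 0.6], [-0.1, -0.2], [0.2, -0.6], [0.3, -0.5], [-0.7, 0.9], [-0.6, 0.2], [0.0, -0.6], [0.5, -0.5], [0.5, 0.5], [-0.6, 0.3], [0.8, -0.7], [-0.1, -1.1], [-2.1, -0.4], [1.6, -0.6], [0.7, 0.2], [-0.4, 1.1], [-1.0, 0.1], [-1.1, 3.9]]
```

```bash
cat > plan.py <<'E'
from h import *
def rows(pos,rpy,n=None,grip=-1,T0=None):
    """rows from the measured pose to the target, even split, in tool axes"""
    s=r.sense() if T0 is None else T0
    p,M=np.array(s['eef_pos']),R.from_euler('xyz',s['tcp_rot'])
    T=R.from_euler('xyz',rpy); rv=(M.inv()*T).as_rotvec(degrees=True)
    k=max(np.ceil(abs(rv).max()/10.5),np.ceil(np.linalg.norm(pos-p)/40),1)
    k=int(n or k); out=[]
    for i in range(k):
        Mi=M*R.from_rotvec(rv*i/k,degrees=True)
        t=Mi.inv().apply((np.array(pos)-p)/k)/40
        out.append(' '.join(f'{v:.2f}' for v in [grip,*t])+' '+' '.join(f'{v:.1f}' for v in rv/k))
    print(k,'rows:','; '.join(out))
def st(): 
    s=r.sense(); print({k:np.round(s[k],3).tolist() for k in('clock','qpos','eef_pos','tcp_rot','contact_force','wrist_torque','opening')})
E
python3 -c "
from plan import *
rows([488,336.3,150],[np.pi,0,3.597])"
```

```text
10 rows: -1.00 -0.82 -0.32 0.20 -0.0 -0.0 -4.8; -1.00 -0.79 -0.39 0.20 -0.0 -0.0 -4.8; -1.00 -0.75 -0.46 0.20 -0.0 -0.0 -4.8; -1.00 -0.71 -0.52 0.20 -0.0 -0.0 -4.8; -1.00 -0.66 -0.58 0.20 -0.0 -0.0 -4.8; -1.00 -0.61 -0.63 0.20 -0.0 -0.0 -4.8; -1.00 -0.56 -0.68 0.20 -0.0 -0.0 -4.8; -1.00 -0.50 -0.72 0.20 -0.0 -0.0 -4.8; -1.00 -0.44 -0.76 0.20 -0.0 -0.0 -4.8; -1.00 -0.37 -0.80 0.20 -0.0 -0.0 -4.8
```

Call:
move_arm(
  series="-1 -0.82 -0.32 0.2 0 0 -4.8; -1 -0.79 -0.39 0.2 0 0 -4.8; -1 -0.75 -0.46 0.2 0 0 -4.8; -1 -0.71 -0.52 0.2 0 0 -4.8; -1 -0.66 -0.58 0.2 0 0 -4.8; -1 -0.61 -0.63 0.2 0 0 -4.8; -1 -0.56 -0.68 0.2 0 0 -4.8; -1 -0.5 -0.72 0.2 0 0 -4.8; -1 -0.44 -0.76 0.2 0 0 -4.8; -1 -0.37 -0.8 0.2 0 0 -4.8; -1 0 0 0 0 0 0",
)

```text
clock: 1.48
eef_pos: [496.6, 330.3, 144.6]
tcp_rot: [-3.14, -0.006, -2.658]
contact_force: [-0.5, 0.6, -0.3]
opening: 1.001
```

```bash
python3 -c "
from plan import *
st(); rows([488,336.3,110],[np.pi,0,3.597])
s=vision.grab_frame('side')[:,:,::-1]; t=vision.grab_frame('top')[:,:,::-1]
a=cv2.resize(s[150:270,220:340],(400,400),interpolation=2);b=cv2.resize(t[215:315,190:290],(400,400),interpolation=2)
cv2.imwrite('pics/m1.png',np.hstack([a,b]))"
```

```text
{'clock': 1.475, 'qpos': [0.585, 0.407, 1.767, -0.002, 0.974, -1.468], 'eef_pos': [496.566, 330.266, 144.57], 'tcp_rot': [-3.14, -0.006, -2.658], 'contact_force': [-0.548, 0.621, -0.316], 'wrist_torque': [-0.015, -0.018, 0.013], 'opening': 1.001}
1 rows: -1.00 0.11 0.23 0.86 -0.1 -0.4 1.6
```

View pics/m1.png

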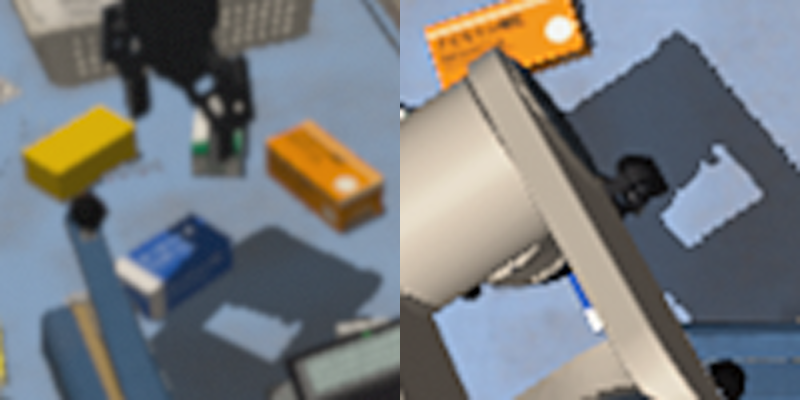

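The side half of m1 shows the open fingers (about (140,100) and (235,120)) above and straddling the carton at (180,255). Nothing is in the way, so I'm going down.

Call:
move_arm(
  series="-1 0.11 0.23 0.5 -0.1 -0.4 1.6; -1 0 0 0.6 0 0 0; -1 0 0 0.6 0 0 0; -1 0 0 0.6 0 0 0; -1 0 0 0.5 0 0 0; -1 0 0 0 0 0 0",
)

```text
clock: 2.33
eef_pos: [482.9, 344.6, 32.5]
tcp_rot: [3.139, 0.004, -2.686]
contact_force: [0.4, 1.3, -1.1]
opening: 0.999
```

```bash
python3 -c "
from plan import *
st(); rows([488,336.3,4],[np.pi,0,3.597])"
```

```text
{'clock': 2.325, 'qpos': [0.616, 0.553, 1.84, 0.003, 0.744, -1.412], 'eef_pos': [482.888, 344.634, 32.542], 'tcp_rot': [3.139, 0.004, -2.686], 'contact_force': [0.427, 1.33, -1.051], 'wrist_torque': [0.002, 0.003, -0.038], 'opening': 0.999}
1 rows: -1.00 -0.02 -0.25 0.71 0.1 0.2 -0.0
```

Call:
move_arm(
  series="-1 -0.02 -0.25 0 0.1 0.2 0; -1 0 0 0.35 0 0 0; -1 0 0 0.3 0 0 0; -1 0 0 0 0 0 0",
)

```text
clock: 2.82
eef_pos: [489.0, 337.0, 7.2]
tcp_rot: [3.14, 0.004, -2.686]
contact_force: [-0.6, 0.1, 0.4]
opening: 1.0
```

```bash
python3 -c "
from plan import *
st(); rows([488,336.3,4],[np.pi,0,3.597])"
```

```text
{'clock': 2.825, 'qpos': [0.601, 0.594, 1.845, 0.001, 0.699, -1.426], 'eef_pos': [489.038, 336.996, 7.245], 'tcp_rot': [3.14, 0.004, -2.686], 'contact_force': [-0.625, 0.061, 0.436], 'wrist_torque': [0.017, 0.058, 0.032], 'opening': 1.0}
1 rows: -1.00 0.03 -0.00 0.08 0.1 0.2 -0.0
```

Call:
move_arm(
  series="-1 0.03 0 0.08 0 0.2 0; 0.2 0 0 0 0 0 0; 1 0 0 0 0 0 0; 1 0 0 0 0 0 0; 1 0 0 0 0 0 0; 1 0 0 0 0 0 0; 1 0 0 0 0 0 0",
  grip_force=40,
)

```text
clock: 3.7
eef_pos: [488.2, 336.7, 4.4]
tcp_rot: [3.14, 0.001, -2.686]
contact_force: [0.6, -0.4, 0.3]
opening: 0.574
```

```bash
python3 -c "
from plan import *
st()"
```

```text
{'clock': 3.7, 'qpos': [0.601, 0.598, 1.845, 0.002, 0.697, -1.427], 'eef_pos': [488.236, 336.749, 4.429], 'tcp_rot': [3.14, 0.001, -2.686], 'contact_force': [0.588, -0.437, 0.282], 'wrist_torque': [-0.037, -0.053, -0.009], 'opening': 0.574}
```

The opening of 0.574 means the jaws are on the 50 mm width. Next I lift it.

Call:
move_arm(
  series="1 0 0 -0.4 0 0 0; 1 0 0 -0.8 0 0 0; 1 0 0 -0.9 0 0 0; 1 0 0 -0.9 0 0 0; 1 0 0 -0.9 0 0 0; 1 0 0 -0.5 0 0 0; 1 0 0 0 0 0 0",
)

```text
clock: 4.58
eef_pos: [488.3, 336.6, 192.3]
tcp_rot: [3.14, 0.004, -2.686]
contact_force: [0.7, 0.9, -1.6]
opening: 0.577
```

```bash
python3 -c "
from plan import *
st(); rows([560,190,190],[np.pi,0,1.9])"
```

```text
{'clock': 4.575, 'qpos': [0.6, 0.341, 1.744, 0.001, 1.051, -1.427], 'eef_pos': [488.348, 336.593, 192.289], 'tcp_rot': [3.14, 0.004, -2.686], 'contact_force': [0.733, 0.869, -1.594], 'wrist_torque': [0.038, 0.013, -0.06], 'opening': 0.577}
10 rows: -1.00 0.00 -0.41 0.00 0.0 0.0 9.7; -1.00 -0.07 -0.40 0.01 0.0 0.0 9.7; -1.00 -0.14 -0.38 0.01 0.0 0.0 9.7; -1.00 -0.20 -0.36 0.01 0.0 0.0 9.7; -1.00 -0.26 -0.32 0.01 0.0 0.0 9.7; -1.00 -0.31 -0.27 0.01 0.0 0.0 9.7; -1.00 -0.35 -0.21 0.01 0.0 0.0 9.7; -1.00 -0.38 -0.15 0.01 0.0 0.0 9.7; -1.00 -0.40 -0.09 0.01 0.0 0.0 9.7; -1.00 -0.41 -0.02 0.01 0.0 0.0 9.7
```

Call:
move_arm(
  series="1 0 -0.41 0 0 0 9.7; 1 -0.07 -0.4 0 0 0 9.7; 1 -0.14 -0.38 0 0 0 9.7; 1 -0.2 -0.36 0 0 0 9.7; 1 -0.26 -0.32 0 0 0 9.7; 1 -0.31 -0.27 0 0 0 9.7; 1 -0.35 -0.21 0 0 0 9.7; 1 -0.38 -0.15 0 0 0 9.7; 1 -0.4 -0.09 0 0 0 9.7; 1 -0.41 -0.02 0 0 0 9.7",
)

```text
clock: 5.82
eef_pos: [553.5, 182.0, 184.3]
tcp_rot: [-3.133, -0.001, 1.851]
contact_force: [-0.6, 0.8, 0.4]
opening: 0.576
```

```bash
python3 -c "
from plan import *
st(); rows([596.9,103.3,186.4],[np.pi,0,-0.118])"
```

```text
{'clock': 5.825, 'qpos': [0.314, 0.341, 1.765, 0.002, 1.044, 0.033], 'eef_pos': [553.534, 182.021, 184.316], 'tcp_rot': [-3.133, -0.001, 1.851], 'contact_force': [-0.581, 0.8, 0.381], 'wrist_torque': [-0.028, 0.046, 0.008], 'opening': 0.576}
11 rows: -1.00 -0.20 0.05 -0.01 -0.0 0.0 10.3; -1.00 -0.19 0.08 -0.01 -0.0 0.0 10.3; -1.00 -0.17 0.11 -0.01 -0.0 0.0 10.3; -1.00 -0.15 0.14 -0.01 -0.0 0.0 10.3; -1.00 -0.12 0.16 -0.01 -0.0 0.0 10.3; -1.00 -0.09 0.18 -0.01 -0.0 0.0 10.3; -1.00 -0.06 0.20 -0.01 -0.0 0.0 10.3; -1.00 -0.02 0.20 -0.01 -0.0 0.0 10.3; -1.00 0.02 0.20 -0.01 -0.0 0.0 10.3; -1.00 0.05 0.20 -0.01 -0.0 0.0 10.3; -1.00 0.09 0.18 -0.00 -0.0 0.0 10.3
```

Call:
move_arm(
  series="1 -0.2 0.05 0 0 0 10; 1 -0.19 0.08 0 0 0 10; 1 -0.17 0.11 0 0 0 10; 1 -0.15 0.14 0 0 0 10; 1 -0.12 0.16 0 0 0 10; 1 -0.09 0.18 0 0 0 10; 1 -0.06 0.2 0 0 0 10; 1 -0.02 0.2 0 0 0 10; 1 0.02 0.2 0 0 0 10; 1 0.05 0.2 0 0 0 10; 1 0.09 0.18 0 0 0 8; 1 0 0 0 0 0 0",
)

```text
clock: 7.32
eef_pos: [589.1, 97.2, 172.5]
tcp_rot: [3.134, 0.026, -0.1]
contact_force: [-0.4, 0.4, -0.9]
opening: 0.58
```

```bash
python3 -c "
from plan import *
st(); rows([596.9,103.3,186.4],[np.pi,0,-0.118])
s=vision.grab_frame('side')[:,:,::-1]; t=vision.grab_frame('top')[:,:,::-1]
a=cv2.resize(s[170:290,290:410],(480,480),interpolation=2);b=cv2.resize(t[175:275,270:350],(320,400),interpolation=2)
cv2.imwrite('pics/m2.png',np.hstack([a,cv2.copyMakeBorder(b,0,80,0,0,0)]))"
```

```text
{'clock': 7.325, 'qpos': [0.162, 0.385, 1.729, -0.001, 1.055, 1.833], 'eef_pos': [589.142, 97.241, 172.473], 'tcp_rot': [3.134, 0.026, -0.1], 'contact_force': [-0.425, 0.381, -0.887], 'wrist_torque': [0.014, 0.014, -0.015], 'opening': 0.58}
1 rows: -1.00 0.17 -0.17 -0.35 0.5 1.5 1.0
```

View pics/m2.png

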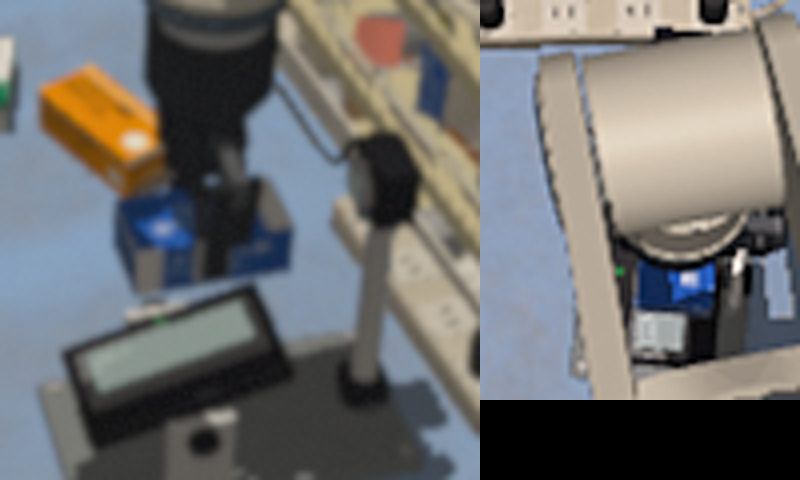

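m2's side half shows the carton held level in front of the eye (200,235). Its whitish band is at the right end (270,205), facing the lens at (360,180). I'll correct the pose and hold.

Call:
move_arm(
  series="1 0.17 -0.17 -0.35 0.4 1.5 1; 1 0 0 0 0 0 0; 1 0 0 0 0 0 0; 1 0 0 0 0 0 0; 1 0 0 0 0 0 0; 1 0 0 0 0 0 0; 1 0 0 0 0 0 0; 1 0 0 0 0 0 0; 1 0 0 0 0 0 0; 1 0 0 0 0 0 0; 1 0 0 0 0 0 0",
)

```text
clock: 8.8
eef_pos: [596.8, 105.1, 187.3]
tcp_rot: [3.141, -0.002, -0.11]
contact_force: [-0.5, -0.3, -1.1]
opening: 0.58
```

```bash
cat > chk.py <<'E'
from plan import *
import sys
# overlay predicted carton (centre offset d along tool x) and stand on pictures
s=r.sense(); st()
def draw(out,sgn,sx=290,sy=150,w=130,h=130,k=5,S=(584.93,104.67,-.1178,.224),h0=4.4,n='side',d=0):
    im=vision.grab_frame(n)[:,:,::-1]
    cv2.imwrite(out.replace('.png','_raw.png'),im)
    a=cv2.resize(im[sy:sy+h,sx:sx+w],None,fx=k,fy=k,interpolation=2)
    M=Rm(s['tcp_rot']); p=np.array(s['eef_pos'])
    # tool axes: x=sgn*carton y, z=-carton z
    c=[(x,y,z) for x in(-49+d,49+d) for y in(-25,25) for z in(h0,h0-36)]
    W=np.array(c)@M.T+p
    E=Rm([0,0,S[2]]); B=np.array([S[0],S[1],0]); H=Rm([0,-S[3],0])
    Pl=((np.array([(60,22,26),(60,-22,26),(-60,-22,26),(-60,22,26)])@H.T+[0,0,65])@E.T)+B
    Hd=((np.array([(68,42,16),(68,-42,16),(-68,-42,16),(-68,42,16)])@H.T+[0,0,65])@E.T)+B
    T=lambda X:np.int32(((proj(n,X)-[sx,sy]+.5)*k-.5).round())
    q=T(W)
    for i,j in[(0,1),(2,3),(4,5),(6,7),(0,2),(1,3),(4,6),(5,7),(0,4),(1,5),(2,6),(3,7)]: cv2.line(a,tuple(map(int,q[i])),tuple(map(int,q[j])),(0,255,255),1)
    cv2.polylines(a,[T(Pl)],True,(0,0,255),1); cv2.polylines(a,[T(Hd)],True,(0,255,0),1)
    e=T(np.array([[106,0,200]])@E.T+B)[0]; cv2.circle(a,tuple(map(int,e)),4,(255,0,255),1)
    cv2.imwrite(out,a)
E
python3 -c "
from chk import *
draw('pics/m3.png',1)"
```

```text
{'clock': 8.8, 'qpos': [0.172, 0.367, 1.719, -0.001, 1.054, 1.854], 'eef_pos': [596.757, 105.121, 187.264], 'tcp_rot': [3.141, -0.002, -0.11], 'contact_force': [-0.516, -0.275, -1.1], 'wrist_torque': [-0.002, -0.02, 0.027], 'opening': 0.58}
```

View pics/m3.png

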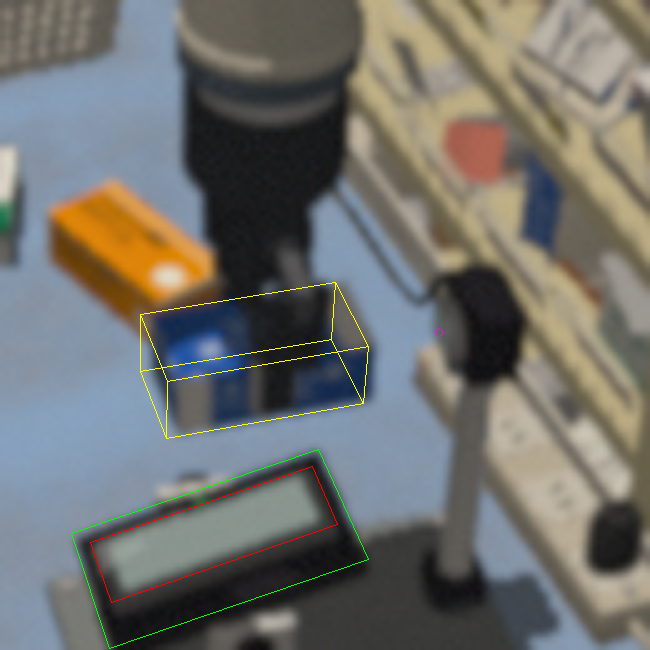

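m3's predicted box matches the carton to within about 3 mm, level and square at the lens (440,331). The fitted plate and head outlines lie on the real ones, and the first end has been held for more than a second. Now the half turn.

Call:
move_arm(
  series="1 0 0 -0.02 0 0 -6; 1 0 0 -0.02 0 0 -10; 1 0 0 -0.02 0 0 -10; 1 0 0 -0.02 0 0 -10; 1 0 0 -0.02 0 0 -10; 1 0 0 -0.02 0 0 -10; 1 0 0 -0.02 0 0 -10; 1 0 0 -0.02 0 0 -10; 1 0 0 -0.02 0 0 -10; 1 0 0 -0.02 0 0 -10; 1 0 0 -0.02 0 0 -10; 1 0 0 -0.02 0 0 -10; 1 0 0 -0.02 0 0 -10; 1 0 0 -0.02 0 0 -10; 1 0 0 -0.02 0 0 -10; 1 0 0 -0.02 0 0 -10; 1 0 0 -0.02 0 0 -10; 1 0 0 -0.02 0 0 -6; 1 0 0 0 0 0 0",
)

```text
clock: 11.22
eef_pos: [596.7, 105.2, 202.3]
tcp_rot: [-3.141, 0.002, 2.992]
contact_force: [0.2, -0.3, -0.3]
opening: 0.574
```

```bash
python3 -c "
from plan import *
st(); rows([596.9,103.3,187],[np.pi,0,np.pi-.118],grip=1)"
```

```text
{'clock': 11.225, 'qpos': [0.173, 0.351, 1.706, -0.001, 1.083, -1.248], 'eef_pos': [596.678, 105.154, 202.26], 'tcp_rot': [-3.141, 0.002, 2.992], 'contact_force': [0.24, -0.258, -0.26], 'wrist_torque': [-0.039, 0.042, 0.018], 'opening': 0.574}
1 rows: 1.00 -0.01 -0.04 0.38 -0.0 0.1 -1.8
```

Call:
move_arm(
  series="1 0 -0.04 0.38 0 0 -1.8; 1 0 0 0 0 0 0; 1 0 0 0 0 0 0; 1 0 0 0 0 0 0; 1 0 0 0 0 0 0; 1 0 0 0 0 0 0; 1 0 0 0 0 0 0; 1 0 0 0 0 0 0; 1 0 0 0 0 0 0; 1 0 0 0 0 0 0; 1 0 0 0 0 0 0",
)

```text
clock: 12.6
eef_pos: [596.5, 103.5, 185.9]
tcp_rot: [-3.141, 0.002, 3.02]
contact_force: [0.5, 0.6, 0.5]
opening: 0.581
```

```bash
python3 -c "
from chk import *
draw('pics/m4.png',1,d=-3,sx=290,sy=190,w=100,h=110,k=5)
# press approach: pose with underside centre 25 mm above plate along normal
"
```

```text
{'clock': 12.6, 'qpos': [0.17, 0.368, 1.721, -0.001, 1.051, -1.279], 'eef_pos': [596.462, 103.457, 185.914], 'tcp_rot': [-3.141, 0.002, 3.02], 'contact_force': [0.494, 0.634, 0.536], 'wrist_torque': [0.038, 0.038, -0.028], 'opening': 0.581}
```

View pics/m4.png

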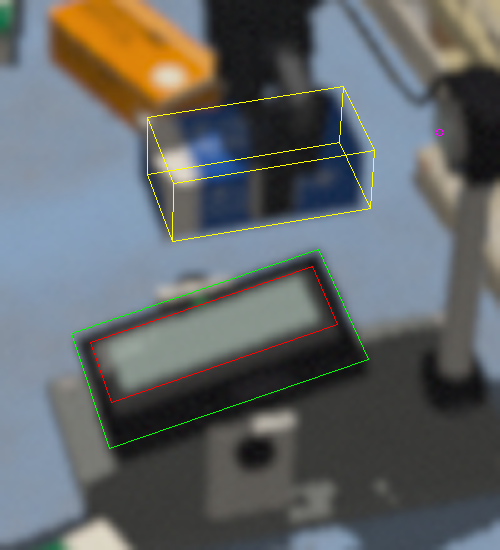

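m4 shows the band now at the left (170,165) and the plain end facing the lens, level and square, also held for over a second. The grasp offset along the carton is about 0 to 1 mm. Next I hover tilted over the plate.

```bash
cat > hov.py <<'E'
from plan import *
def tgt(gap,S=(584.9,104.7,-.1178,.224),h0=4.4,dx=0):
    E=Rm([0,0,S[2]])@Rm([0,-S[3],0]); c=np.array([S[0],S[1],65])+E@[dx,0,26+gap+h0]
    return c,R.from_matrix(np.c_[-E[:,0],E[:,1],-E[:,2]]).as_euler('xyz')
E
python3 -c "
from hov import *
c,e=tgt(25); print(c,e); rows(c,e,n=5,grip=1)"
```

```text
[572.67920338 106.14630609 119.01592662] [3.14159265 0.224      3.02379265]
5 rows: 1.00 0.12 -0.00 0.33 -0.0 -2.5 -0.0; 1.00 0.14 -0.00 0.33 -0.0 -2.5 -0.0; 1.00 0.15 -0.00 0.32 -0.0 -2.5 -0.0; 1.00 0.16 -0.00 0.32 -0.0 -2.5 -0.0; 1.00 0.18 -0.00 0.31 -0.0 -2.5 -0.0
```

Call:
move_arm(
  series="1 0.12 0 0.33 0 -2.5 0; 1 0.14 0 0.33 0 -2.5 0; 1 0.15 0 0.32 0 -2.5 0; 1 0.16 0 0.32 0 -2.5 0; 1 0.18 0 0.31 0 -2.5 0; 1 0 0 0 0 0 0; 1 0 0 0 0 0 0",
)

```text
clock: 13.52
eef_pos: [573.4, 106.6, 118.4]
tcp_rot: [3.141, 0.228, 3.02]
contact_force: [-0.2, -0.1, -0.5]
opening: 0.581
```

```bash
python3 -c "
from chk import *
from hov import *
draw('pics/m5.png',1,d=0,sx=295,sy=215,w=90,h=80,k=8)
c,e=tgt(25); rows(c,e,grip=1)
t=vision.grab_frame('top')[:,:,::-1]; cv2.imwrite('pics/top5.png',t)
"
```

```text
{'clock': 13.525, 'qpos': [0.226, 0.334, 1.982, -0.133, 0.614, -1.122], 'eef_pos': [573.38, 106.64, 118.361], 'tcp_rot': [3.141, 0.228, 3.02], 'contact_force': [-0.186, -0.081, -0.528], 'wrist_torque': [-0.006, 0.095, -0.056], 'opening': 0.581}
1 rows: 1.00 0.01 -0.01 -0.02 -0.0 0.2 -0.2
```

View pics/m5.png

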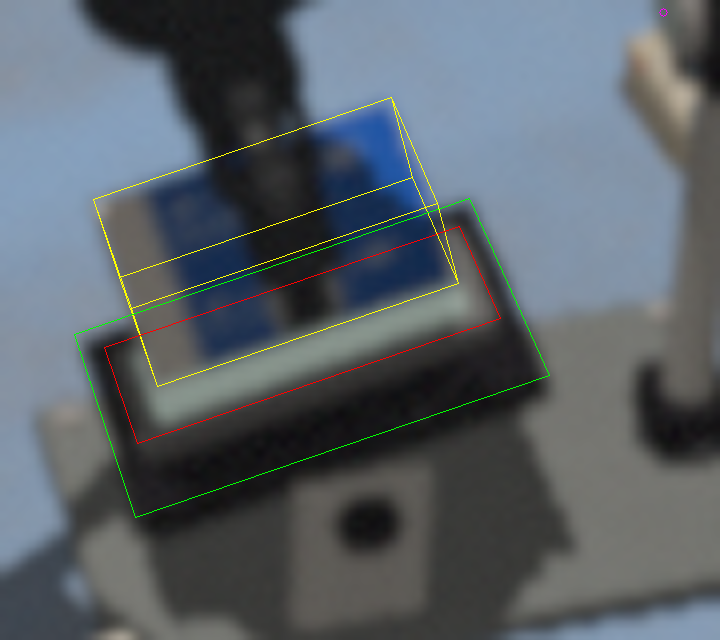

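m5 shows the carton parallel to the slope and centred on the plate: its bottom edge (158,386)-(458,283) runs along the plate outline (137,442)-(500,318). I'll take a force baseline and come down.

Call:
move_arm(
  series="1 0.01 -0.01 0.2 0 0 0; 1 0 0 0.2 0 0 0; 1 0 0 0.05 0 0 0; 1 0 0 0 0 0 0",
)

```text
clock: 14.12
eef_pos: [578.6, 105.5, 100.0]
tcp_rot: [3.14, 0.229, 3.019]
contact_force: [0.1, 0.5, -1.1]
opening: 0.577
```

```bash
cat > f.py <<'E'
from hov import *
F=[];T=[];Q=[]
for i in range(8):
    vision.grab_frame('side'); s=r.sense(); F.append(s['contact_force']);T.append(s['wrist_torque']);Q.append(s['eef_pos'])
n=Rm([0,0,-.1178])@Rm([0,-.224,0]); q=np.mean(Q,0)
print('clk',s['clock'],'Fplate(x,y,n)',(np.mean(F,0)@n).round(2),'+-',np.std(F,0).round(2),'T',(np.mean(T,0)@n).round(3),'rot',s['tcp_rot'].round(4))
print('underside in plate frame',((q-[584.9,104.7,65])@n-[0,0,26+4.4]).round(2),'opening',s['opening'])
E
python3 f.py
```

```text
clk 14.525 Fplate(x,y,n) [-0.4   0.28 -0.53] +- [0.25 0.46 0.55] T [ 0.002  0.129 -0.013] rot [3.1402 0.2299 3.019 ]
underside in plate frame [1.76 0.17 5.56] opening 0.5751872214984282
```

Call:
move_arm(
  series="1 0.04 0 0.04 0 0.3 0; 1 0 0 0.04 0 0 0.2; 1 0 0 0.04 0 0 0; 1 0 0 0 0 0 0",
)

```text
clock: 15.02
eef_pos: [578.3, 105.8, 95.4]
tcp_rot: [3.139, 0.225, 3.015]
contact_force: [-0.3, -0.0, 0.5]
opening: 0.579
```

```bash
python3 f.py
```

```text
clk 15.425 Fplate(x,y,n) [-0.44 -0.21  0.59] +- [0.52 0.28 0.49] T [-0.019  0.131 -0.002] rot [3.1391 0.2247 3.0152]
underside in plate frame [0.26 0.29 0.83] opening 0.5779889133795695
```

Call:
move_arm(
  series="1 0 0 0.03 0 0 -0.5; 1 0 0 0.03 0 0 0; 1 0 0 0 0 0 0; 1 0 0 0 0 0 0",
)

```text
clock: 15.92
eef_pos: [578.9, 105.7, 93.3]
tcp_rot: [3.141, 0.225, 3.025]
contact_force: [-1.8, -0.8, 1.8]
opening: 0.581
```

```bash
python3 f.py
```

```text
clk 16.325 Fplate(x,y,n) [-0.9  -0.52  2.69] +- [0.45 0.34 0.39] T [-0.07   0.125 -0.04 ] rot [3.1413 0.2249 3.0248]
underside in plate frame [ 0.38  0.25 -1.5 ] opening 0.5808494286591357
```

Call:
move_arm(
  series="1 0 0 0.04 0 0 0; 1 0 0 0.02 0 0 0; 1 0 0 0 0 0 0; 1 0 0 0 0 0 0",
)

```text
clock: 16.82
eef_pos: [579.5, 105.6, 90.9]
tcp_rot: [3.141, 0.225, 3.025]
contact_force: [-2.2, -0.1, 3.6]
opening: 0.578
```

```bash
python3 f.py; python3 -c "
from chk import *
draw('pics/m6.png',1,d=0,sx=295,sy=215,w=90,h=80,k=8)"
```

```text
clk 17.225 Fplate(x,y,n) [-1.63 -0.7   4.34] +- [0.47 0.44 0.56] T [-0.108  0.147 -0.029] rot [3.1413 0.2251 3.0248]
underside in plate frame [ 0.45  0.26 -3.91] opening 0.5786711292850316
{'clock': 17.225, 'qpos': [0.22, 0.386, 1.985, -0.138, 0.562, -1.124], 'eef_pos': [579.513, 105.589, 90.916], 'tcp_rot': [3.141, 0.225, 3.025], 'contact_force': [-2.798, 0.16, 2.871], 'wrist_torque': [-0.078, 0.168, -0.053], 'opening': 0.579}
```

View pics/m6.png

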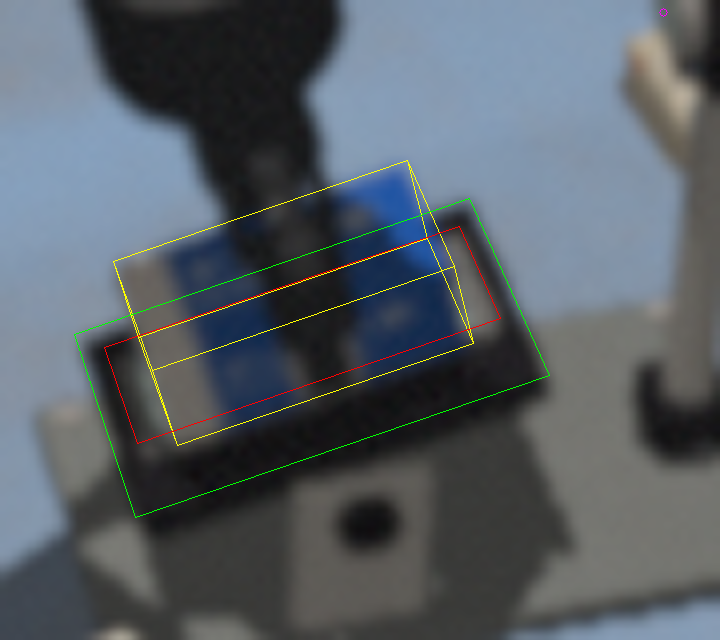

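m6 shows the carton on the plate with about equal plate margins: (105,347) to (140,335) at the low end and (427,240) to (460,226) at the high end. The net normal force is about 4.9 N, which is half travel. The sideways force and moment suggest the plate may be slightly steeper than my estimate, so I'll check its slope sub-pixel on the earlier pictures.

Run:
```python
from h import *
from scipy.optimize import brentq
S=(584.9,104.7,-.1178)
def P3(X,t,w=S[2]): return proj('side',(np.array(X,float)@Rm([0,-t,0]).T+[0,0,65])@Rm([0,0,w]).T+[S[0],S[1],0])
def edge(g,a,b,half=5,n=60):
    d=(b-a)/np.linalg.norm(b-a); m=np.array([-d[1],d[0]]); k=np.arange(-half,half+.01,.1); pts=[]
    for f in np.linspace(.1,.9,n):
        c=a+(b-a)*f; q=(c+k[:,None]*m).astype(np.float32)
        v=cv2.GaussianBlur(cv2.remap(g,q[:,0].reshape(1,-1),q[:,1].reshape(1,-1),1),(0,0),4).ravel()
        dv=np.abs(np.gradient(v)); i=dv[5:-5].argmax()+5; pts.append(c+k[i]*m)
    pts=np.array(pts); 
    for _ in range(4):
        vx,vy,x0,y0=cv2.fitLine(pts.astype(np.float32),cv2.DIST_HUBER,0,.01,.01).ravel()
        e=(pts-[x0,y0])@[-vy,vx]; pts=pts[abs(e)<max(.4,2*e.std())]
    return np.arctan2(vy,vx) if vx>0 else np.arctan2(-vy,-vx),np.std(e),len(pts)
for name in('m3','m4','side0'):
    im=cv2.imread(f'pics/{name}_raw.png' if name!='side0' else 'pics/side0.png'); g=cv2.cvtColor(im,6)
    for lab,y,z,xx in(('headfar',42,16,64),('glassfar',16,26,50),('glassnear',-16,26,50),('headbottomnear',-42,8,60)):
        a,b=P3([(-xx,y,z),(xx,y,z)],.224); an,sd,n=edge(g,a,b,4)
        f=lambda t:(lambda q:np.arctan2(q[1,1]-q[0,1],q[1,0]-q[0,0])-an)(P3([(-xx,y,z),(xx,y,z)],t))
        try: print(name,lab,round(brentq(f,0,.6),4),'sd',round(float(sd),2),n)
        except Exception as ex: print(name,lab,ex)
```

```text
m3 headfar 0.2381 sd 0.17 54
m3 glassfar 0.2317 sd 0.93 60
m3 glassnear 0.2458 sd 0.13 49
m3 headbottomnear 0.238 sd 0.28 45
m4 headfar 0.2361 sd 0.19 53
m4 glassfar 0.2633 sd 0.97 60
m4 glassnear 0.2488 sd 0.14 45
m4 headbottomnear 0.2331 sd 0.43 54
side0 headfar 0.2443 sd 0.19 48
side0 glassfar 0.2356 sd 0.19 43
side0 glassnear 0.2731 sd 0.22 45
side0 headbottomnear 0.2292 sd 0.32 51
```

The slope comes out near 0.24, about 0.015 rad steeper than I used, which agrees with the contact moment. I'll turn to match while on the plate.

Call:
move_arm(
  series="1 0 0 -0.02 0 -0.45 0; 1 0 0 0 0 -0.45 0; 1 0 0 0 0 0 0; 1 0 0 0 0 0 0",
)

```text
clock: 17.77
eef_pos: [579.3, 105.7, 91.6]
tcp_rot: [3.141, 0.242, 3.025]
contact_force: [-2.5, -0.3, 3.8]
opening: 0.579
```

```bash
python3 f.py
```

```text
clk 18.175 Fplate(x,y,n) [-1.01 -0.4   3.25] +- [0.48 0.42 0.84] T [-0.095  0.136 -0.014] rot [3.1412 0.2419 3.0248]
underside in plate frame [ 0.37  0.27 -3.19] opening 0.5799828146231395
```

Call:
move_arm(
  series="1 0 0 0.02 0 0 0; 1 0 0 0 0 0 0; 1 0 0 0 0 0 0; 1 0 0 0 0 0 0; 1 0 0 0 0 0 0; 1 0 0 0 0 0 0; 1 0 0 0 0 0 0",
)

```text
clock: 19.05
eef_pos: [579.4, 105.6, 90.8]
tcp_rot: [3.141, 0.242, 3.025]
contact_force: [-2.4, -1.1, 3.1]
opening: 0.578
```

```bash
python3 f.py; python3 f.py; python3 -c "
from chk import *
draw('pics/m7.png',1,d=0,sx=295,sy=215,w=90,h=80,k=8,S=(584.9,104.7,-.1178,.24))"
```

```text
clk 19.45 Fplate(x,y,n) [-1.46 -0.46  3.87] +- [0.21 0.24 0.39] T [-0.101  0.129 -0.019] rot [3.1412 0.242  3.0248]
underside in plate frame [ 0.38  0.27 -3.98] opening 0.5795497300566453
clk 19.85 Fplate(x,y,n) [-1.32 -0.58  3.95] +- [0.43 0.55 0.44] T [-0.106  0.156 -0.047] rot [3.1412 0.2419 3.0248]
underside in plate frame [ 0.38  0.26 -3.99] opening 0.5781300626181708
{'clock': 19.85, 'qpos': [0.224, 0.382, 1.997, -0.156, 0.54, -1.105], 'eef_pos': [579.487, 105.608, 90.842], 'tcp_rot': [3.141, 0.242, 3.025], 'contact_force': [-2.389, -0.751, 3.25], 'wrist_torque': [-0.071, 0.168, -0.041], 'opening': 0.578}
```

View pics/m7_raw.png

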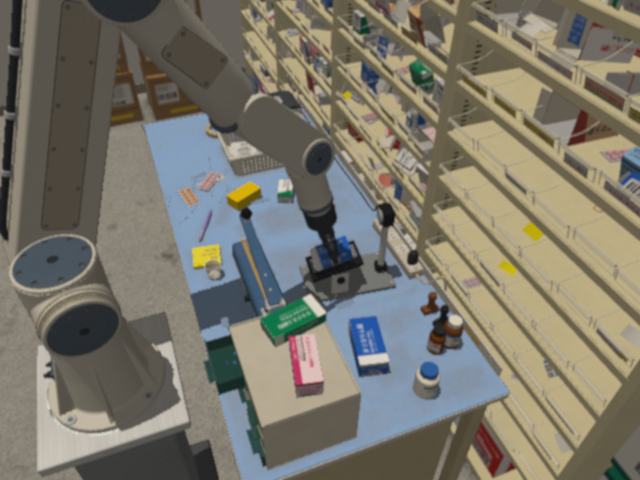

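View pics/m7.png

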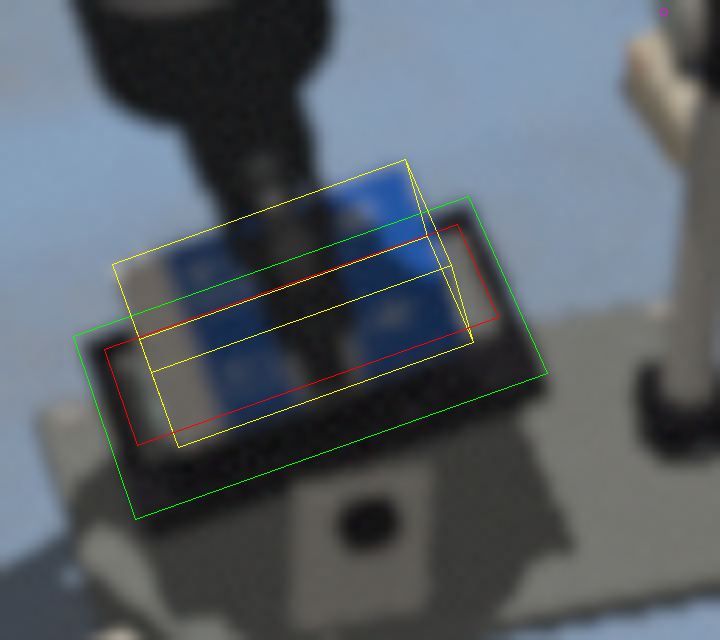

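In the full view, everything else stands where it was. In m7 the carton is flush on the plate along the slope, within about 2 mm of centre. The force of about 4.4 N is steady and corresponds to roughly 3.6 to 4 mm of sink, so I'm handing in.

```bash
python3 -c "
from rig import r
print(r.sign_off())"
```

```text
the job is handed in; nothing more can be done
None
```

The job is done and handed in at about 20 s on the robot's clock. I picked up the smaller blue carton and showed the eye the banded end, then the plain end. Each was held level and square, about 45 mm from the lens, for over a second. I then tilted the carton and laid it on the plate, lengthwise with the plain end up. I finished pressing it there with the 40 N grip still on.

**Last checks**
- **Press:** the force along the plate's normal was steady at about 4.4 N, and the tool had moved about 4 mm past first contact. Together they put the plate 3.6 to 4 mm in, about half its travel.
- **Position:** the carton was within about 2 mm of the plate's centre in the last picture, and nothing else in the side view looked moved.
- **Camera reads:** I had no reading from the eye itself, so I judged both shows by arm pose and pictures only.

**Disagreements**
- **Slope:** my first estimate was 0.224 rad. Sub-pixel edge fits put it near 0.24, scattering from 0.23 to 0.27. I turned the tool to 0.242 while the carton was already on the plate.
- **Flushness:** a sideways force of about 1 N remained, and the wrist moment did not change clearly after that turn. Flushness is therefore confirmed by the picture and the tool's angle, not by the moment reading.

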